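Lean the recipe tablet against the bread box

ROBOT

A 6-joint arm with a two-finger parallel gripper is mounted at the origin on a cart in front of the work surface, level with it; the furniture and walls round the work are solid. World frame = base frame: x ahead of the robot, y to its left, z up, the work surface at z = 0. Lengths are in m, angles in degrees, forces in N, time in s.
With the tool pointing down it reaches from about 0.325 to 0.75 m from the base axis. Payload 7.6 kg.
Tool frame: the origin (TCP) lies at the very end of the fingers, on their centre line; the grasp point (between the pads) lies 19 mm behind it (manip.grip_depth is the distance from the TCP to the grasp point, in m); z points along the fingers, y is the line along which they close (so a half turn about z gives the same grasp; the last joint's range is limited). The gripper opens to 85 mm and grips with 20 to 120 N. Pads are 22 mm wide; open, the fingers measure 114 mm over their backs; the gripper's body (76 mm by 85 mm) begins 54 mm behind the grasp point. The pads swing forward as they close: fully open they stand 13 mm farther back than shut.
Start: joints at [-73.986, 2.991, 80.254, -0, 96.75, -4.028], TCP at [0.18, -0.493, 0.231] pointing down, gripper open.
Joint ranges: [-166.34, 166.34], [-52.06, 124.39], [6.96, 135.62], [-60.46, 240.46], [14.63, 156.25], [-167.68, 167.68]. Speed limits (degrees/s): [147.25, 147.25, 172.46, 180, 180, 180].

INTERFACE

Orientations are given as [roll, pitch, yaw] about the fixed x, y, z axes, in that order (R = Rz(yaw) Ry(pitch) Rx(roll)).
In Python, from station import manip, monitor, vision, finish_job gives the robot as it stands. Calls block until the motion is done:
- manip.goto(position, orientation): joint-space move of the TCP to a pose.
- manip.move_linear(position, orientation=None, velocity=0.15): straight line of the TCP; orientation=None keeps the orientation; velocity is the mean speed in m/s.
- manip.move_joints(angles): joint-space move.
- manip.command_gripper(opening, strength=None): finger opening in m; strength is the grip in N (None keeps the last); returns when the fingers have stopped.
- manip.hold(seconds).
- manip.solve_ik(position, orientation): joint angles nearest the present ones, or None.
- monitor.sense(): the state.
- vision.capture(name): name is "scene" or "side" or "wrist"; returns a dict with "frame" (480x640x3 uint8, red, green, blue), "fx", "fy", "cx", "cy" (pixels), "k1" (the pictures are not rectified: a ray, as slopes to the right and down, at radius r is drawn at 1 + k1 r^2 times it, then the intrinsics apply), "cam_to_world" (4x4, takes a point from camera to world coordinates); the wrist camera has in their place "mount" (4x4, takes a point from camera to tool coordinates, whose origin is the TCP and whose axes are the flange's). Camera axes: x right, y up, looking along -z (the intrinsics and any distortion apply to the point x, -y, -z); pixel columns grow to the right and rows downward; lengths in m; the calibration is good to about 2 mm. A picture is of the moment at which its call begins: read the wrist's pose just before it. There is no depth.
A pose or a line that the arm cannot do raises manip.MotionError and nothing moves.
- finish_job(): hands the job in; it is judged then, once.
The state is a dict: "clock": time; "joints": joint angles; "qvel": joint speeds; "joint_torque": joint torques, N m; "tcp_pos": TCP position; "ee_rot": TCP orientation; "wrist_force": force on the tool from outside, world axes, zero at the start; "moment": the same for the moment, N m; "opening": finger opening in m; "grip_force": force on a finger pad.
Only numpy, scipy, OpenCV 4.12 (cv2) and the standard library are available. Lean on these libraries where they do the work, as an engineer would, in place of code of your own. Each camera call takes 0.05 s, during which the arm holds its last target. There are 200 camera calls.

TASK

Take the recipe tablet out of the plate stand and lean it, standing on its lower edge on the worktop, against the middle of the long side of the green bread box that faces you, squarely and tilted back about 15 degrees, with the screen towards you so that the cook can read it. Do not let it fall over, and leave the wooden breakfast board in the stand.

Things in the scene. Friction and masses are not known exactly. Their poses are not given: they have to be found in the camera images.
- tablet: Tablet in a grey case: slab 12 (x) x 105 (y) x 140 mm (z), 0.35 kg. Origin: middle of its lower edge face; z runs up the slab; screen (white page, orange picture) on -x, plain back on +x. Starts upright in one of the stand's two places, screen towards the robot, lower edge 12 mm above the worktop, loosely held by hoops up to 48 mm above it: take it by the top edge, lift straight up 40 mm or more.
- bread_box: Fixed green bread box with flush pale wooden lid, 90 deep (x) x 220 wide (y) x 85 mm high (z) with the lid, flat on top. Origin: centre of its underside, on the worktop. Its front (long side facing the robot), 45 mm from the origin towards -x, is upright and flat up to the lid's front edge at 85 mm, on which the taller tablet will rest. Turned up to 17 degrees either way.
- stand: Fixed plate stand: wooden base 140 x 110 x 12 mm with four steel wire hoops along y, 48 mm high, in two pairs. The two places are at -42 and +42 mm on its x axis; each gap is 15 mm wide. Origin: centre of its underside on the worktop. Wall cabinets hang about 0.6 m above the back of the worktop: carry things low, just clear of what lies below.
- board: Pale wooden breakfast board with a hanging hole, 12 mm thick (x), 100 mm wide (y), 130 mm high (z), standing upright in the other place of the stand, parallel to the tablet, 84 mm from it between centres. Origin: middle of its lower edge face. It stays there.

How it is judged:
By the outcome, as a careful person would: the job done as asked, in the order asked, and still so for the second after the job is handed in, with the robot touching nothing.
It also fails if it takes over 38 s, if anything falls off the work surface, if the arm or the gripper's body presses on something with over 40 N, if the wrist force passes 120 N, or if a joint passes its speed limit or range.

## Working session

There is one attempt and no reset: what is moved stays moved. The work goes in short steps, each a Python script; the robot and the scene stay as the last script left them, time stands still between calls to the robot, and variables do not carry over. Pictures are saved under pics/ and viewed, at most 10 in all, crops included, and the job is handed in when it is done.

```bash
ls; mkdir -p pics; cat > h.py <<'E'
import numpy as np, cv2
from station import manip, monitor, vision, finish_job
def cap(n,f=None):
    s=monitor.sense(); c=vision.capture(n); c['s']=s
    if f: cv2.imwrite(f'pics/{f}.png',c['frame'][:,:,::-1])
    return c
E
python3 - <<'E'
from h import *
import pickle
d={}
for n in ('scene','side'):
    d[n]=cap(n,n); c=d[n]; print(n,c['fx'],c['fy'],c['cx'],c['cy'],c['k1'],np.round(c['cam_to_world'],3).tolist())
pickle.dump(d,open('d.pkl','wb'))
print(monitor.sense())
E
```

```text
pics
scene 602.0620828002114 602.0620828002114 311.8198155459874 225.3530158778832 -0.1878542861725399 [[0.763, 0.259, -0.592, -0.009], [-0.646, 0.32, -0.693, -0.623], [0.01, 0.911, 0.412, 0.422], [0.0, 0.0, 0.0, 1.0]]
side 612.7902314783005 612.7902314783005 316.111871446005 246.45125011716064 -0.02015422006578943 [[0.952, 0.188, -0.24, 0.273], [-0.305, 0.584, -0.752, -0.748], [-0.002, 0.79, 0.613, 0.661], [0.0, 0.0, 0.0, 1.0]]
{'clock': 0.1, 'joints': array([-7.39847804e+01,  3.02396419e+00,  8.03081270e+01, -5.72494437e-04,
        9.67493836e+01, -4.02749379e+00]), 'qvel': array([-0.02079726, -0.05231977, -0.12025374, -0.04715022,  0.03908417,
        0.02803338]), 'joint_torque': array([ 1.13191829e-03, -3.82583284e+01, -3.60984135e+01, -5.11454448e-05,
        4.78401576e-03,  1.74359752e-05]), 'tcp_pos': array([ 0.17987513, -0.49293326,  0.23054526]), 'ee_rot': array([-1.79918686e+02, -5.15517374e-03,  2.00426428e+01]), 'wrist_force': array([ 0.44950962, -1.00484085, -0.22319098]), 'moment': array([ 0.00405543,  0.0162974 , -0.01864781]), 'grip_force': 0.0, 'opening': 0.08569705041340125}
```

View pics/scene.png

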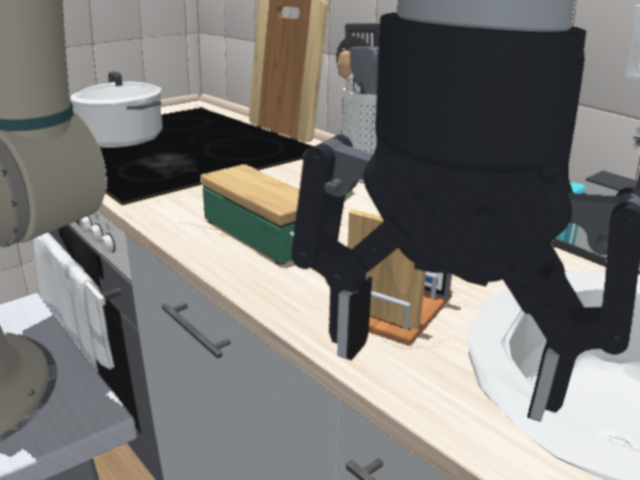

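View pics/side.png

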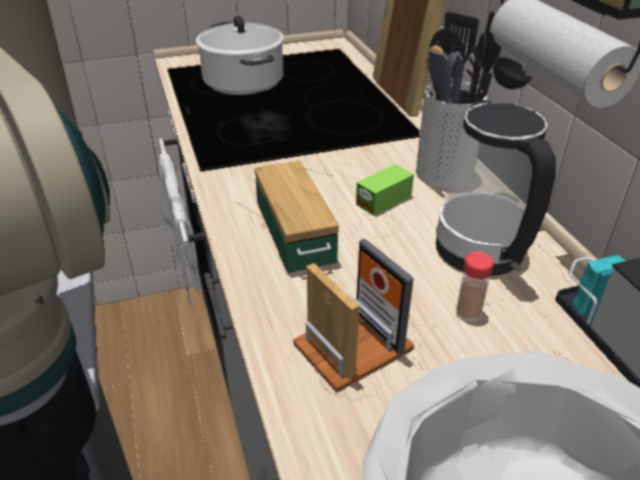

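The scene view shows the gripper covering the stand, with the green box near (250,215). The side view shows the box lid with corners at (257,168), (296,162), (335,233) and (288,240). The board is in the front place, top edge (307,265)-(356,300). The tablet is in the rear place, top edge (360,243)-(409,268), with the screen towards the robot.

```bash
cat >> h.py <<'E'
def Rm(e):
    from scipy.spatial.transform import Rotation as R
    return R.from_euler('xyz',e,degrees=True).as_matrix()
def ray(c,uv):
    K=np.array([[c['fx'],0,c['cx']],[0,c['fy'],c['cy']],[0,0,1]])
    p=np.array(uv,float).reshape(-1,2); q=(p-[c['cx'],c['cy']])/[c['fx'],c['fy']]
    x=q.copy()
    for _ in range(30): x=q/(1+c['k1']*(x**2).sum(1,keepdims=True))
    if 'cam_to_world' in c: T=np.array(c['cam_to_world'])
    else:
        W=np.eye(4); W[:3,:3]=Rm(c['s']['ee_rot']); W[:3,3]=c['s']['tcp_pos']; T=W@np.array(c['mount'])
    d=np.c_[x[:,0],-x[:,1],-np.ones(len(x))]@T[:3,:3].T
    return T[:3,3],d
def onz(c,uv,z):
    o,d=ray(c,uv); return o+d*((z-o[2])/d[:,2])[:,None]
E
python3 - <<'E'
from h import *
import pickle
c=pickle.load(open('d.pkl','rb'))['side']
print('lid',onz(c,[(257,168),(296,162),(335,233),(288,240)],.085).round(3).tolist())
print('tab',onz(c,[(360,243),(409,268)],.152).round(3).tolist())
print('board',onz(c,[(307,265),(356,300)],.142).round(3).tolist())
print('base',onz(c,[(294,342),(344,383),(412,345)],.012).round(3).tolist())
print(manip.grip_depth)
print(vision.capture('wrist')['mount'])
for p,e in [((.45,-.1,.38),(180,0,0)),((.45,-.1,.38),(180,0,90)),((.45,-.1,.38),(180,0,-90)),((.5,-.2,.2),(180,0,90)),((.5,-.2,.2),(180,0,0))]: print(e,manip.solve_ik(p,e))
E
```

```text
lid [[0.467, 0.215, 0.085], [0.542, 0.214, 0.085], [0.538, -0.018, 0.085], [0.462, -0.013, 0.085]]
tab [[0.532, -0.135, 0.152], [0.573, -0.204, 0.152]]
board [[0.453, -0.146, 0.142], [0.491, -0.23, 0.142]]
base [[0.429, -0.156, 0.012], [0.472, -0.248, 0.012], [0.588, -0.213, 0.012]]
0.0187
[[ 3.96916345e-04  9.49535502e-01  3.13659327e-01  8.07284347e-02]
 [ 9.99999844e-01 -5.00270127e-04  2.49021650e-04 -4.26124608e-04]
 [ 3.93369288e-04  3.13659179e-01 -9.49535552e-01 -1.42755025e-01]
 [ 0.00000000e+00  0.00000000e+00  0.00000000e+00  1.00000000e+00]]
(180, 0, 0) [-1.71200945e+01 -6.09705196e+00  7.22970244e+01 -2.54444375e-14
  1.13800028e+02  7.28799055e+01]
(180, 0, 90) [-17.12009449  -6.09705196  72.2970244    0.         113.80002756
 -17.12009449]
(180, 0, -90) [-1.71200945e+01 -6.09705196e+00  7.22970244e+01 -2.54444375e-14
  1.13800028e+02  1.62879906e+02]
(180, 0, 90) [-25.73048555   5.80377571  80.85406016   0.          93.34216413
 -25.73048555]
(180, 0, 0) [-2.57304856e+01  5.80377571e+00  8.08540602e+01 -2.54444375e-14
  9.33421641e+01  6.42695144e+01]
```

```bash
python3 - <<'E'
from h import *
import pickle
manip.goto((.51,-.13,.29),(180,0,115)); manip.hold(.3); a=cap('wrist','w_stand')
manip.goto((.57,.10,.32),(180,0,180)); manip.hold(.3); b=cap('wrist','w_box'); s=cap('scene','scene2')
pickle.dump((a,b,s),open('w.pkl','wb')); print(a['fx'],a['k1'],monitor.sense()['clock'])
E
```

```text
423.10953306687 0.0273871872049348 3.65
```

View pics/w_stand.png

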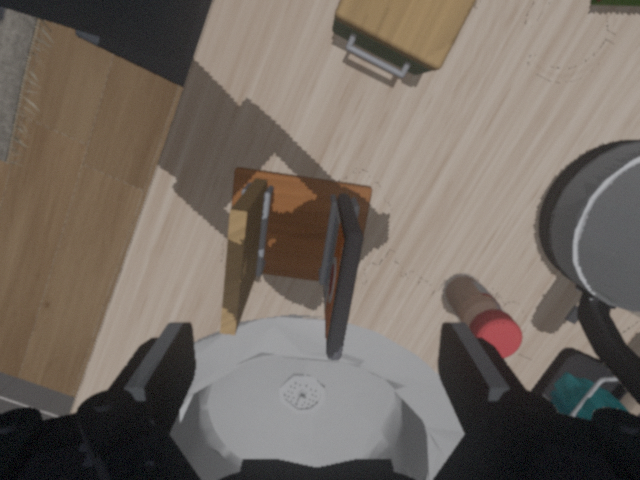

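View pics/w_box.png

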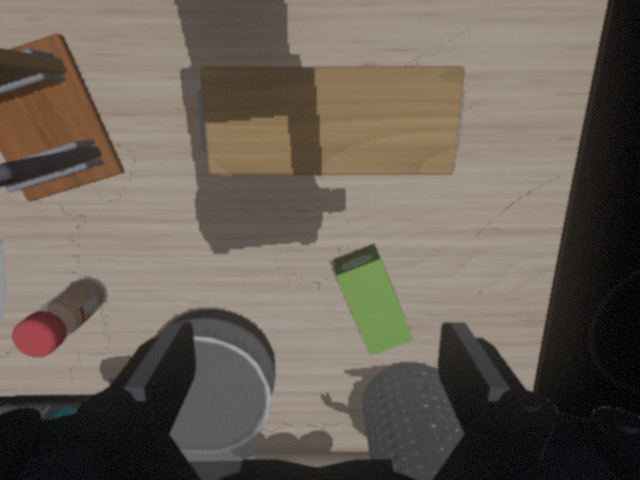

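The stand picture shows the tablet's top face running roughly from (353,236) to (335,357), with its end face above it and the board to its left. The box picture shows the lid with corners (201,67), (464,67), (454,174) and (208,174), with the front edge at row 67. I'll zoom in on the tablet top.

```bash
python3 - <<'E'
from h import *
import pickle
a,b,s=pickle.load(open('w.pkl','rb'))
f=a['frame'][180:370,290:400,::-1]
f=cv2.convertScaleAbs(f,alpha=1.8); f=cv2.resize(f,None,fx=3.1,fy=3.1,interpolation=cv2.INTER_CUBIC)
g=cv2.resize(cv2.convertScaleAbs(b['frame'][50:190,180:480,::-1],alpha=1.5),None,fx=1.5,fy=1.5)
o=np.zeros((589,800,3),np.uint8); o[:f.shape[0],:f.shape[1]]=f; o[:g.shape[0],345:345+g.shape[1]]=g
cv2.imwrite('pics/crop.png',o)
for p in [(201,67),(464,67),(454,174),(208,174)]: print(onz(b,[p],.085).round(4).tolist())
print('tab',onz(a,[(345,237),(361,235),(342,358),(327,355)],.152).round(4).tolist())
E
```

```text
[[0.4628, 0.0049, 0.085]]
[[0.4633, 0.2211, 0.085]]
[[0.551, 0.2222, 0.085]]
[[0.5506, 0.0031, 0.085]]
tab [[0.5316, -0.1293, 0.152], [0.541, -0.1233, 0.152], [0.5724, -0.2177, 0.152], [0.5609, -0.2202, 0.152]]
```

View pics/crop.png

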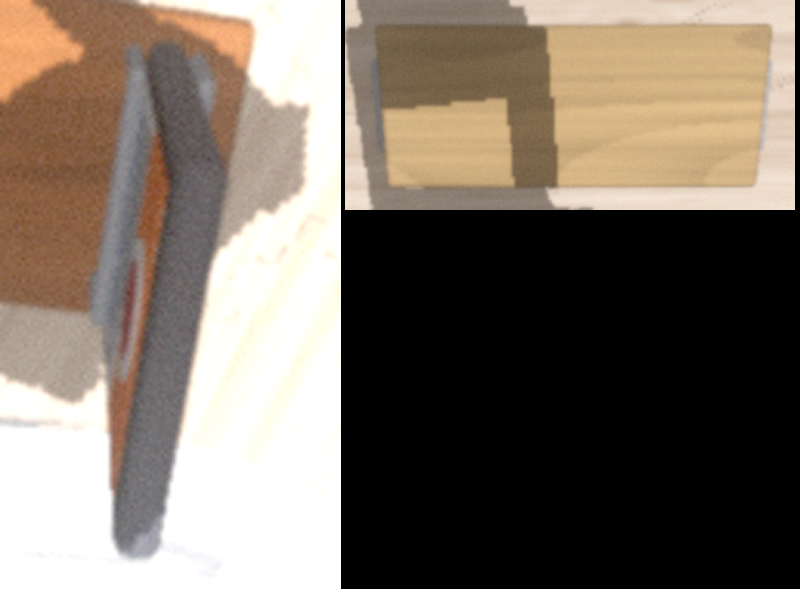

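```bash
cat >> h.py <<'E'
from scipy.spatial.transform import Rotation as Ro
BOX=np.array([.507,.1128]); BY=-.1
def tool(org,yaw,tilt,L=.106):
    T=Ro.from_euler('ZY',[yaw,tilt],degrees=True)
    return np.array(org)+T.apply([0,0,L]),(T*Ro.from_euler('ZX',[90,180],degrees=True)).as_euler('xyz',degrees=True)
def place(dx,dz):  # offsets from goal along box x, and z
    x=-.045-.085*np.tan(np.radians(15))-.006*np.cos(np.radians(15))+dx
    b=np.radians(BY); return tool([BOX[0]+x*np.cos(b),BOX[1]+x*np.sin(b),.00155+dz],BY,15)
E
python3 - <<'E'
from h import *
import pickle
a,b,s=pickle.load(open('w.pkl','rb'))
P=onz(a,[(343.9,238),(361.6,236.5),(341.6,357.4),(326.5,355.8)],.152)[:,:2]
m0=(P[0]+P[1])/2; m1=(P[2]+P[3])/2; d=m0-m1; c=(m0+m1)/2
yaw=np.degrees(np.arctan2(-d[0],d[1])); print(c,yaw,np.linalg.norm(d),np.linalg.norm(P[0]-P[1]))
yaws=[np.degrees(np.arctan2(-(e[0]),e[1])) for e in (P[0]-P[3],P[1]-P[2])]; print(yaws)
B=onz(b,[(66,35),(123,172)],.012); e=B[1]-B[0]; print('base end edge yaw',np.degrees(np.arctan2(e[1],e[0])))
for dx,dz in((-.008,.1),(0,0)): p,o=place(dx,dz); print(p,o,manip.solve_ik(p,o))
np.save('tab.npy',[*c,yaw])
E
```

```text
[ 0.55145577 -0.17320018] 17.969210288382406 0.09664082788513399 0.012335916657297469
[np.float64(18.088691741423176), np.float64(17.85286070297608)]
base end edge yaw 14.628340197969353
[0.45286366 0.11289449 0.20393814] [-1.65000000e+02 -1.27222187e-14  8.99000000e+01] [  8.17608317   5.76444869  81.53792768   2.23916684 107.53577201
   8.67277044]
[0.46086365 0.11288052 0.10393814] [-1.65000000e+02 -1.27222187e-14  8.99000000e+01] [ 8.0547957  11.22707616 87.19891417  2.11727363 96.42472214  8.11750382]
```

```bash
python3 - <<'E'
from h import *
import pickle
a,b,s=pickle.load(open('w.pkl','rb'))
B=onz(a,[(236,169),(371,186)],.012); e=B[1]-B[0]; print('base x yaw',np.degrees(np.arctan2(e[1],e[0])),np.linalg.norm(e),B)
B=onz(b,[(62,36),(123,172),(31,199)],.012); e=B[1]-B[0]; print(np.linalg.norm(e),np.degrees(np.arctan2(e[1],e[0])),B)
# straight tablet long edges by line fit on dark/bright boundary
g=cv2.GaussianBlur(a['frame'],(3,3),0).astype(int)
L=[];R=[]
for v in range(250,345,3):
    row=g[v,300:390]; dark=(row.max(1)<75)&(row.max(1)-row.min(1)<22)
    i=np.where(dark)[0]
    if len(i)>5: L.append((300+i[0],v)); R.append((300+i[-1],v))
for n,q in(('L',L),('R',R)):
    vx,vy,x0,y0=cv2.fitLine(np.array(q,np.float32),cv2.DIST_HUBER,0,.01,.01).ravel()
    W=onz(a,[(x0-vx/vy*(y0-250),250),(x0+vx/vy*(345-y0),345)],.152); d=W[0]-W[1]; print(n,np.degrees(np.arctan2(-d[0],d[1])),W[:,:2].round(4).tolist())
E
```

```text
base x yaw 17.78619317937962 0.13534085395452786 [[ 0.4304524  -0.14768628  0.012     ]
 [ 0.55932437 -0.10634427  0.012     ]]
0.1344381340083401 16.34469937644704 [[ 0.43146309 -0.1426815   0.012     ]
 [ 0.56046804 -0.10484854  0.012     ]
 [ 0.58969952 -0.20651304  0.012     ]]
L 30.486534913924523 [[0.5206, -0.145], [0.5595, -0.2112]]
R 15.966740349163302 [[0.545, -0.1337], [0.5663, -0.208]]
```

```bash
python3 - <<'E'
from h import *
o=[.5515,-.172,.012]
p,e=tool(o,17.2,0)
manip.goto(p+[0,0,.08],e); manip.command_gripper(.055)
manip.move_linear(p,velocity=.1)
s=monitor.sense(); print(s['tcp_pos'],s['wrist_force'])
manip.command_gripper(0,60); s=monitor.sense(); print(s['opening'],s['grip_force'],s['wrist_force'])
if .008<s['opening']<.017:
    manip.move_linear(p+[0,0,.092],velocity=.12); manip.hold(.2)
    s=monitor.sense(); print(s['opening'],s['wrist_force'],s['moment'],s['clock'])
    import pickle; c=cap('side','lift'); pickle.dump((c,cap('scene')),open('l.pkl','wb'))
E
```

```text
[ 0.55192807 -0.17217421  0.11886563] [ 0.51933842 -0.01979089  0.12823864]
0.011213483293815553 59.44396734237671 [ 0.74364614 -0.27843624  1.74142978]
0.011068231452040979 [ 0.17709553  0.33876819 -4.24889382] [ 0.04588129 -0.03423584 -0.03068805] 7.725
```

View pics/lift.png

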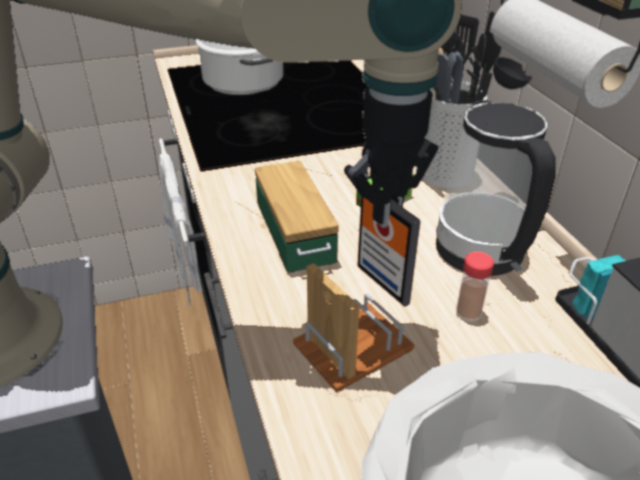

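The tablet is lifted clear with the board still in the stand. Its front lower corners are near (360,264) and (407,302). Next I'll estimate how far off centre the grip is.

```bash
python3 - <<'E'
from h import *
import pickle
c,_=pickle.load(open('l.pkl','rb'))
s=c['s']; t=s['tcp_pos']; yaw=np.radians(s['ee_rot'][2]-90); print(t,np.degrees(yaw))
n=np.array([np.cos(yaw),np.sin(yaw),0]); ya=np.array([-n[1],n[0],0])
f=c['frame'][185:310,340:430,::-1]; cv2.imwrite('pics/lc.png',cv2.resize(cv2.convertScaleAbs(f,alpha=1.4),None,fx=4.7,fy=4.7,interpolation=cv2.INTER_CUBIC))
o,d=ray(c,[(360,264),(404,300),(361,198),(410,218)])
k=((t-.006*n-o)@n)/(d@n); X=o+d*k[:,None]
for x in X: print('y,z rel tcp mm',((x-t)@ya*1e3).round(1),((x[2]-t[2])*1e3).round(1))
E
```

```text
[ 0.55119634 -0.17189827  0.20900432] 17.19952129004571
y,z rel tcp mm 40.2 -94.4
y,z rel tcp mm -52.2 -92.9
y,z rel tcp mm 45.4 13.1
y,z rel tcp mm -46.4 34.3
```

View pics/lc.png

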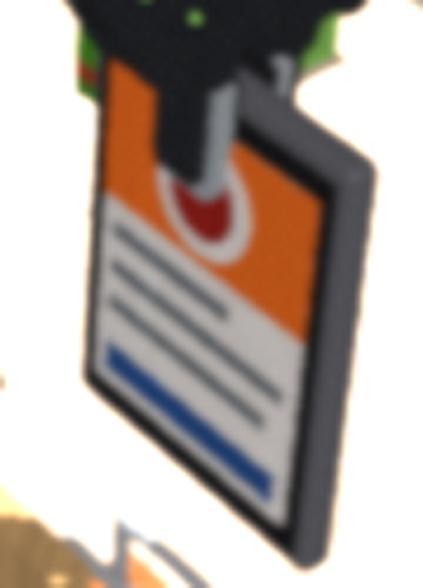

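The crop puts the screen-face corners at BL (358.5,265.4), BR (403.2,304.6) and TR (411.3,225.4).

```bash
python3 - <<'E'
from h import *
import pickle
c,_=pickle.load(open('l.pkl','rb'))
s=c['s']; t=s['tcp_pos']; yaw=np.radians(s['ee_rot'][2]-90)
n=np.array([np.cos(yaw),np.sin(yaw),0]); ya=np.array([-n[1],n[0],0])
o,d=ray(c,[(358.5,265.4),(403.2,304.6),(411.3,225.4)])
k=((t-.006*n-o)@n)/(d@n); X=o+d*k[:,None]
for x in X: print('y,z rel tcp mm',((x-t)@ya*1e3).round(1),((x[2]-t[2])*1e3).round(1))
p,e=place(-.010,.012); 
q,_=place(-.03,.10); print(p,q)
E
```

```text
y,z rel tcp mm 43.3 -99.1
y,z rel tcp mm -51.8 -101.4
y,z rel tcp mm -49.9 25.5
[0.45086367 0.11289798 0.11593814] [0.4308637  0.11293288 0.20393814]
```

```bash
python3 - <<'E'
from h import *
Y=np.array([0,.0035,0])
q,e=place(-.03,.10); p,_=place(-.010,.012)
manip.move_linear(q+Y,e,velocity=.15)
manip.move_linear(p+Y,e,velocity=.12); manip.hold(.3)
s=monitor.sense(); f0=s['wrist_force']; print(s['clock'],s['tcp_pos'],f0)
p=p+Y
for i in range(22):
    p=p-[0,0,.001]; manip.move_linear(p,e,velocity=.02)
    s=monitor.sense(); df=s['wrist_force']-f0
    if df[2]>4: break
print('floor',i,p,df,s['clock'])
p0=p
for i in range(22):
    p=p+[.001,0,0]; manip.move_linear(p,e,velocity=.02)
    s=monitor.sense(); dg=s['wrist_force']-f0
    if i%3==0: print(i,dg.round(2))
    if dg[0]<-6: break
print('box',i,p,dg,s['moment'],s['clock'])
cap('scene','pl')
E
```

```text
11.2583 [0.45102952 0.11646624 0.11641447] [ 0.65483738 -1.25084497 -4.14683469]
floor 12 [0.45086367 0.11639798 0.10293814] [0.33107051 1.20034097 8.79672762] 14.5083
0 [-2.68  1.17 10.66]
3 [-7.87  0.83 12.46]
box 3 [0.45486367 0.11639798 0.10293814] [-7.87056558  0.82510364 12.45659857] [-0.10857731  2.43113306  0.08252657] 15.5083
```

View pics/pl.png

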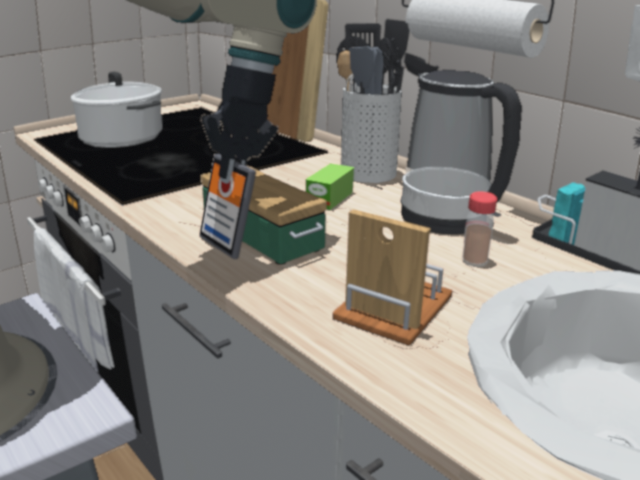

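The picture shows the tablet at (228,208), leaning in front of the middle of the box. The x force could be floor friction, so I'll raise it 1 mm and feel for the box again.

```bash
python3 - <<'E'
from h import *
f0=np.array([.65,-1.25,-4.15])
_,e=place(0,0); p=np.array([.45486,.1164,.10294+.0015])
manip.move_linear(p,e,velocity=.02); manip.hold(.15)
s=monitor.sense(); print((s['wrist_force']-f0).round(2))
for i in range(12):
    p=p+[.001,0,0]; manip.move_linear(p,e,velocity=.02)
    s=monitor.sense(); dg=s['wrist_force']-f0
    print(i,dg.round(2))
    if dg[0]<-5: break
print('box',p,s['moment'],s['clock'])
E
```

```text
[0.04 1.89 2.26]
0 [-1.83  1.2   3.21]
1 [-1.07  1.22  2.75]
2 [-1.63  0.94  1.51]
3 [-0.13  1.24  0.74]
4 [-0.74  1.48  0.12]
5 [-1.82  1.37  0.5 ]
6 [-5.9   1.15  2.73]
box [0.46186 0.1164  0.10444] [0.0162031  0.76675451 0.09686889] 17.7083
```

```bash
python3 - <<'E'
from h import *
import pickle
f0=np.array([.65,-1.25,-4.15])
p,e=np.array([.4616,.1164,.10364]),place(0,0)[1]
manip.move_linear(p,e,velocity=.02); manip.hold(.15)
print((monitor.sense()['wrist_force']-f0).round(2))
manip.command_gripper(.03); s=monitor.sense(); print(s['opening'],s['wrist_force']-f0)
z=Rm(e)[:,2]
manip.move_linear(p-z*.09,e,velocity=.1); s=monitor.sense(); print(s['wrist_force'],s['clock'])
c=cap('scene'); d=cap('side'); pickle.dump((c,d),open('r.pkl','wb'))
o=np.vstack([cv2.resize(x['frame'][a:a+130,b:b+180,::-1],None,fx=2.2,fy=2.2) for x,a,b in((c,140,160),(d,130,200))]); cv2.imwrite('pics/rel.png',o)
E
```

```text
[-5.6   0.89  6.78]
0.02985358336879933 [-0.74515963  1.16439444  4.44653142]
[-0.56849057 -0.27513194  0.34200915] 19.4833
```

View pics/rel.png

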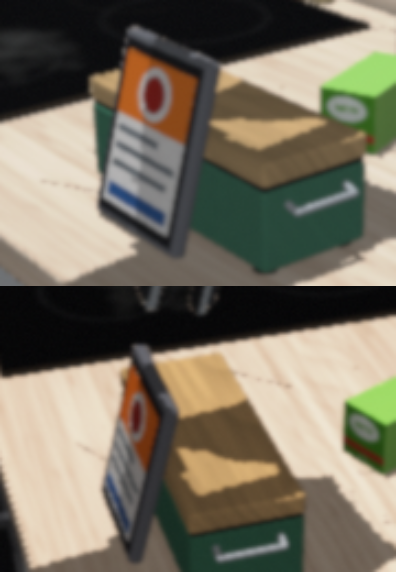

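The tablet stands leaning on the lid edge, screen to the front, released. I'll triangulate its corners from the two views to check centring and tilt.

```bash
python3 - <<'E'
from h import *
import pickle
c,d=pickle.load(open('r.pkl','rb'))
S=[(205.5,234.5),(237.3,255),(218.2,155),(253.2,168.2)]; D=[(247.7,222.7),(260.5,253.6),(260.5,158.2),(275,182.7)]
for n,u,v in zip(['BL','BR','TL','TR'],S,D):
    A=0;b=0;L=[]
    for cam,q in((c,u),(d,v)):
        o,r=ray(cam,[q]); r=r[0]/np.linalg.norm(r[0]); M=np.eye(3)-np.outer(r,r); A=A+M; b=b+M@o; L.append((o,M))
    X=np.linalg.solve(A,b); print(n,X.round(4),[round(float(np.linalg.norm(M@(X-o))),4) for o,M in L])
print('lid',onz(c,[(280.5,225),(201.8,175.5)],.085).round(4).tolist())
E
```

```text
BL [0.4324 0.1616 0.005 ] [0.0006, 0.0006]
BR [0.4335 0.069  0.0033] [0.0003, 0.0003]
TL [0.4641 0.161  0.1345] [0.0008, 0.0008]
TR [0.4668 0.0702 0.137 ] [0.0022, 0.0022]
lid [[0.443, -0.028, 0.085], [0.4632, 0.2146, 0.085]]
```

```bash
python3 - <<'E'
from h import *
print(finish_job())
E
```

```text
the job is handed in; nothing more can be done
None
```

The tablet is out of the stand and leaning against the middle of the bread box's front, screen towards you, about 2–3 mm off centre, tilted back about 14° and square to within about 1.5°; the board is still in the stand, and the job was handed in at about 19.6 s with no verdict shown.

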